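Find the sealed case that rattles and hold it out for inspection

TASK

One of the three sealed metal cases has a weight that has come loose inside: lift them one at a time and shake or rock each lengthwise in the air, enough for a loose weight to run to the nose and back to the tail, and stand any case that does not rattle upright on the bench again without disturbing the other things. Then present the one that rattles: keep hold of it right way up and still, nose pointing away from you, with the tip of the nose some 15 cm above the middle of the thin board and the loose weight run down to the nose end. Finish while still holding it there; do not put it down.

Things in the scene. Friction and masses are not known exactly. Their poses are not given: they have to be found in the camera images.
- case_a: one of three identical sealed grey metal cases, 112 x 46 x 36 mm (x, y, z), 0.3 kg, upright on the bench; any of them may be the one that rattles. Origin: centre of its underside; z up, x along its length to the nose, the end with a round black gland (at the start within 0.45 rad of +x). Grip its flat 46 mm sides. A pale 20 mm bar in the dark slot along the lid shows where the inner weight is
- nose_a (a point): tip of the nose gland of case_a: 73 mm ahead of that case's origin along its x, 17 mm above its underside
- weight_a (a joint): place of the 0.15 kg weight inside case_a, in m: 0 = at the tail (start), 0.070 = at the nose. Loose in one case: it stays put while the case is level and moved calmly, slides all the way when the case is tipped end-down 15 degrees or more or jerked lengthwise, and knocks on stopping; wedged in the other two: moves under 2 mm
- case_b: one of three identical sealed grey metal cases, 112 x 46 x 36 mm (x, y, z), 0.3 kg, upright on the bench; any of them may be the one that rattles. Origin: centre of its underside; z up, x along its length to the nose, the end with a round black gland (at the start within 0.45 rad of +x). Grip its flat 46 mm sides. A pale 20 mm bar in the dark slot along the lid shows where the inner weight is
- nose_b (a point): tip of the nose gland of case_b: 73 mm ahead of that case's origin along its x, 17 mm above its underside
- weight_b (a joint): place of the 0.15 kg weight inside case_b, in m: 0 = at the tail (start), 0.070 = at the nose. Loose in one case: it stays put while the case is level and moved calmly, slides all the way when the case is tipped end-down 15 degrees or more or jerked lengthwise, and knocks on stopping; wedged in the other two: moves under 2 mm
- case_c: one of three identical sealed grey metal cases, 112 x 46 x 36 mm (x, y, z), 0.3 kg, upright on the bench; any of them may be the one that rattles. Origin: centre of its underside; z up, x along its length to the nose, the end with a round black gland (at the start within 0.45 rad of +x). Grip its flat 46 mm sides. A pale 20 mm bar in the dark slot along the lid shows where the inner weight is
- nose_c (a point): tip of the nose gland of case_c: 73 mm ahead of that case's origin along its x, 17 mm above its underside
- weight_c (a joint): place of the 0.15 kg weight inside case_c, in m: 0 = at the tail (start), 0.070 = at the nose. Loose in one case: it stays put while the case is level and moved calmly, slides all the way when the case is tipped end-down 15 degrees or more or jerked lengthwise, and knocks on stopping; wedged in the other two: moves under 2 mm
- board: thin reddish-brown board, 92 x 76 x 6 mm (x, y, z), fixed flat on the bench beyond the cases. Origin: centre of its underside; its x points away from the robot (world x)
- horn_scraper: grey flat scraper, 84 x 26 x 9 mm, lying between two cases near the front edge; a bystander, origin: centre of its underside
- pencil: green pencil, 155 x 8 x 7 mm, lying between two cases near the front edge; a bystander, origin: centre of its underside
- sanding_block: cork sanding block, 42 x 76 x 27 mm, right of the board; a bystander, origin: centre of its underside
- masking_tape: roll of cream masking tape, 85 x 84 x 25 mm, lying on the cutting mat at the back right; a bystander, origin: centre of its underside
- tin: small round tin, 58 mm across, 26 mm high, left of the board; a bystander, origin: centre of its underside
- glue_bottle: small glue bottle, 29 mm across, 90 mm high, standing at the left; a bystander, origin: centre of its underside

How it is judged:
By the outcome, as a careful person would: the job done as asked, in the order asked, and still so for the second after the job is handed in, while the arm keeps its last pose, push and grip.
It also fails if it takes over 72 s, if anything falls off the work surface, if the arm or the gripper's body presses on something with over 40 N, if the wrist force passes 120 N, or if a joint passes its speed limit or range.

ROBOT

A 6-joint arm with a two-finger parallel gripper is mounted at the origin on a cart in front of the work surface, level with it; the furniture and walls round the work are solid. World frame = base frame: x ahead of the robot, y to its left, z up, the work surface at z = 0. Lengths are in mm, angles in rad, forces in N, time in s.
With the tool pointing down it reaches from about 275 to 750 mm from the base axis. Payload 10.2 kg.
Tool frame: the origin (TCP) lies on the front face of the gripper's body, between the roots of the fingers; the fingertips stand 73 mm ahead of it and the grasp point (between the pads) lies 54 mm ahead of it; z points along the fingers, y is the line along which they close (so a half turn about z gives the same grasp; the last joint's range is limited). The gripper opens to 85 mm and grips with 20 to 120 N. Pads are 22 mm wide; open, the fingers measure 114 mm over their backs; the gripper's body (76 mm by 85 mm) begins 54 mm behind the grasp point. The pads swing forward as they close: fully open they stand 13 mm farther back than shut.
Start: joints at [-1.344, 0.313, 1.498, -0, 1.331, -0.223], TCP at [228.251, -472.793, 303.894] pointing down, gripper open.
Joint ranges: [-2.94, 2.94], [-0.97, 2.17], [0.19, 2.56], [-1.23, 4.37], [0.02, 3.11], [-2.88, 2.88]. Speed limits (rad/s): [2.39, 2.39, 3.01, 3.14, 3.14, 3.14].

INTERFACE

Orientations are given as a unit quaternion [w, x, y, z].
In Python, from rig import * gives the robot as it stands.
- The arm moves only by the tool step_arm, never from a script. Its argument "plan" is a list of rows, each an object with "offset": the shift along the tool's x, y, z in cm, a list of three; "rot": the turn, a rotation vector about the tool's x, y, z in degrees, a list of three; "gripper": the finger opening in cm, from 0 to 8.54. In form: [{"offset": [x, y, z], "rot": [wx, wy, wz], "gripper": gripper}, ...]. A call has 1 to 12 rows; each row is the pose to reach, as a shift and turn from the pose commanded when the call began, along the tool's axes at that moment; what a row does not reach only later rows make up. A row lasts 1/10 s, in which the tool goes at most 50 mm and 8.59 degrees, less where a joint would pass 70% of its speed; a pose out of reach is approached as far as the arm can. A call with a gripper value outside its range is refused whole. The fingers move at their own pace and stop on an object; "squeeze" is the grip in N (left out, the last holds). Time passes only in rows, so rows that repeat a pose let the fingers close. It gives the time, the measured TCP pose, the force, the opening and the grip force at its end, in the units of the state.
- sense(): the state, without advancing time (a new reading comes with each control period).
- capture(name): name is "scene" or "top"; returns a dict with "color" (400x640x3 uint8, red, green, blue), "depth" (400x640 float32, mm along the optical axis (not along the pixel's ray), 0 where there is no reading), "vertical_fov" (degrees; the focal length in pixels is half the picture's height over the tangent of half this angle, whatever the lens; pixels are square), "cx", "cy" (the principal point, pixels), "rvec" (rotation vector, rad) and "tvec" (3), from world to camera coordinates, as OpenCV has them. Camera axes: x right, y down, z forward; pixel columns grow to the right and rows downward; lengths in mm; the calibration is good to about 2 mm. A picture is of the moment at which its call begins.
- finish_job(): hands the job in; it is judged then, once.
The state is a dict: "time_s": time; "joints": joint angles; "dq": joint speeds; "tau": joint torques, N m; "eef_pos": TCP position; "ee_rot": TCP orientation; "force": force on the tool from outside, world axes, zero at the start; "wrist_torque": the same for the moment, N m; "grip_width": opening from 0.0 (shut) to 1.0 (fully open); "grip_force": force on a finger pad.
Only numpy, scipy, OpenCV 4.12 (cv2) and the standard library are available. Lean on these libraries where they do the work, as an engineer would, in place of code of your own. Each camera call takes 0.05 s, during which the arm holds its last target. There are 200 camera calls.

## Working session

There is one attempt and no reset: what is moved stays moved. The work goes in short steps, Python scripts to look and compute and a tool call to move; the robot and the scene stay as the last step left them, time stands still between calls to the robot, and variables do not carry over. Pictures are saved under pics/ and viewed, at most 10 in all, crops included, and the job is handed in when it is done.

Besides the shell and the picture viewer there is one more tool, called after "Call:" by a JSON object that holds its "method" and its "body", one argument or row to a line. step_arm: Moves the arm, as the interface text tells. Its arguments: {"type":"object","properties":{"plan":{"type":"array"},"squeeze":{"type":"number"}},"required":["plan"]}

```bash
ls; mkdir -p pics; python3 - <<'E'
from rig import *
import cv2,pickle
s=sense();print(s)
for n in("scene","top"):
    c=capture(n);cv2.imwrite(f"pics/{n}0.png",c["color"][:,:,::-1]);pickle.dump(c,open(f"{n}0.pkl","wb"))
    print({k:v for k,v in c.items() if k not in("color","depth")})
E
```

```text
pics
{'time_s': 0.0, 'joints': array([-1.34438835e+00,  3.13513771e-01,  1.49844178e+00, -2.28170697e-07,
        1.33099573e+00, -2.23412791e-01]), 'dq': array([-1.06651070e-03,  3.19977985e-05,  4.63563550e-04,  1.11249555e-03,
       -1.49337546e-05, -1.57081423e-03]), 'tau': array([-1.86668825e-03, -4.12272441e+01, -2.59743798e+01, -2.71074186e-04,
        4.15659844e-03,  8.41257474e-06]), 'eef_pos': array([ 228.21837093, -472.62430422,  303.30060948]), 'ee_rot': array([-6.79314942e-04,  9.74813867e-01,  2.23018977e-01, -1.12813907e-06]), 'force': array([-0.07571464, -0.43208244, -0.22699135]), 'wrist_torque': array([-0.1254594 ,  0.03330696, -0.00398   ]), 'grip_force': 0.0, 'grip_width': 0.9977134151579828}
{'vertical_fov': 47.60983849493523, 'cx': 326.303586903669, 'cy': 193.14537901672597, 'rvec': array([ 0.73068513, -2.25922452,  1.45357647]), 'tvec': array([480.12828064, 157.79770919, 858.77853959])}
{'vertical_fov': 51.934839272726045, 'cx': 319.0759427322003, 'cy': 199.91914157521236, 'rvec': array([ 2.1798876 , -2.22229223,  0.06568216]), 'tvec': array([  22.3209191 ,  545.51858132, 1046.93494853])}
```

View pics/scene0.png

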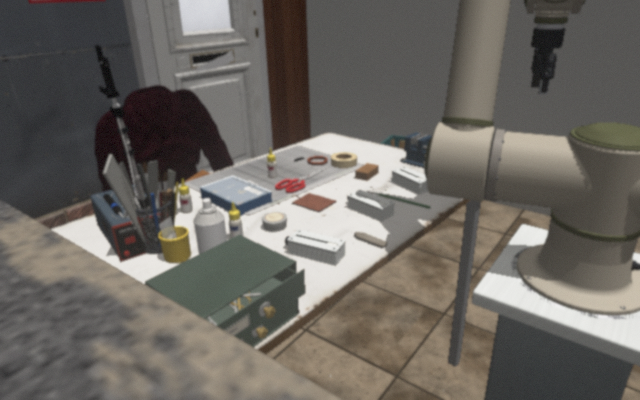

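View pics/top0.png

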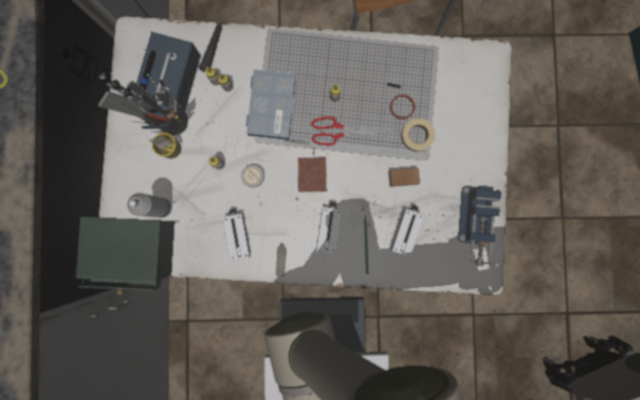

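The scene view shows three cases on the near side of the bench. In the top view they are at about (236,232), (327,226) and (406,229). The board is at (312,174), the scraper at (281,258) and the pencil at (366,240). Next I'll measure them with depth.

```bash
cat > h.py <<'E'
import numpy as np,cv2,pickle
from scipy.spatial.transform import Rotation as R
def world(c):
    d=c["depth"].astype(float);h,w=d.shape;f=h/2/np.tan(np.radians(c["vertical_fov"]/2))
    v,u=np.mgrid[:h,:w]
    p=np.stack([(u-c["cx"])/f*d,(v-c["cy"])/f*d,d],-1)
    M=R.from_rotvec(c["rvec"]).as_matrix()
    W=(p-c["tvec"])@M; W[d==0]=np.nan
    return W
def ray(c,u,v,z):
    f=200/np.tan(np.radians(c["vertical_fov"]/2));M=R.from_rotvec(c["rvec"]).as_matrix()
    o=-M.T@c["tvec"];r=M.T@np.array([(u-c["cx"])/f,(v-c["cy"])/f,1]);return o+r*(z-o[2])/r[2]
def proj(c,P):
    f=200/np.tan(np.radians(c["vertical_fov"]/2));q=R.from_rotvec(c["rvec"]).as_matrix()@np.asarray(P,float)+c["tvec"]
    return q[0]/q[2]*f+c["cx"],q[1]/q[2]*f+c["cy"]
E
python3 - <<'E'
from h import *
c=pickle.load(open("top0.pkl","rb"));W=world(c)
print("bench z",np.nanmedian(W[250:256,190:215,2]),"shadow",np.nanmedian(W[265:275,330:350,2]))
for n,(u0,u1,v0,v1),lo in[("l",(215,258,200,265),25),("m",(308,345,195,258),25),("r",(388,428,200,262),25),("tin",(238,268,160,190),15),("sand",(385,425,160,190),15),("board",(295,330,152,195),3),("scr",(270,292,238,285),4),("bottle",(205,224,150,172),40)]:
    w=W[v0:v1,u0:u1].reshape(-1,3);m=(w[:,2]>lo)&(w[:,2]<120);q=w[m]
    if len(q)<5:print(n,len(q));continue
    r=cv2.minAreaRect(q[:,:2].astype(np.float32));print(n,len(q),np.round(np.median(q,0),1),q[:,2].max().round(1),np.round(r[0],1),np.round(r[1],1),round(r[2],1),"min",q.min(0).round(),q.max(0).round())
col=c["color"]
cr=col[145:285,210:435];cv2.imwrite("pics/crop0.png",cv2.resize(cr,None,fx=3.5,fy=3.5,interpolation=cv2.INTER_CUBIC)[:,:,::-1])
E
```

```text
bench z 0.33028960112269257 shadow 0.041313822359764905
l 876 [457.8 223.9  35.7] 41.8 [462.9 224. ] [124.4  48.8] 9.8 min [398. 191.  25.] [524. 255.  42.]
m 863 [470.8 -12.4  35.6] 41.4 [476.9 -13.2] [ 48.1 127.3] 80.4 min [410. -43.  25.] [539.  20.  41.]
r 868 [ 459.8 -211.9   35.1] 41.8 [ 467.1 -213.8] [ 48.3 128.4] 69.8 min [ 399. -251.   25.] [ 528. -171.   42.]
tin 402 [611.9 180.1  25.5] 31.2 [612.2 180.9] [56.4 56. ] 43.5 min [584. 153.  15.] [641. 208.  31.]
sand 486 [ 602.4 -209.3   25.2] 30.7 [ 602.6 -210.2] [42.2 75.6] 4.1 min [ 580. -249.   15.] [ 626. -172.   31.]
board 867 [614.7  29.2   5.5] 11.8 [619.3  28.2] [ 88.5 107.4] 86.6 min [564. -16.   3.] [673.  74.  12.]
scr 288 [395.2 112.7   9. ] 14.1 [395.8 114.3] [106.7  51.9] 0.7 min [342.  88.   4.] [449. 140.  14.]
bottle 120 [643.9 266.3  65.2] 92.2 [646.2 268.7] [25.6 26.6] 28.9 min [632. 255.  40.] [660. 282.  92.]
```

View pics/crop0.png

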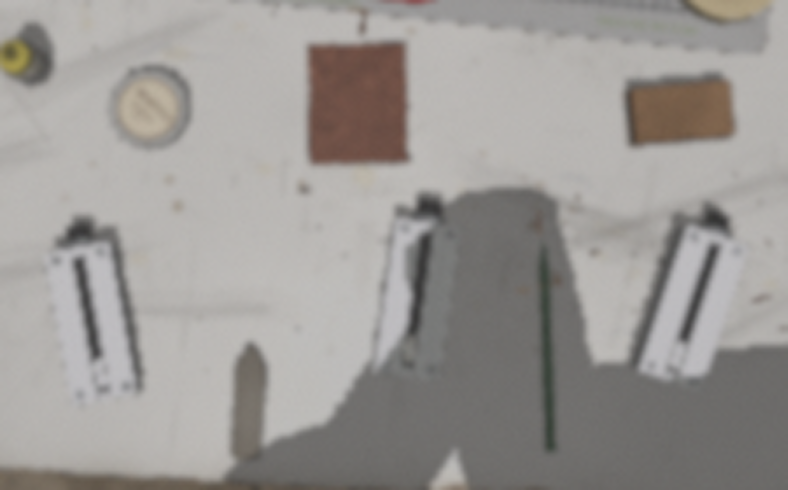

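The three cases stand with their black glands away from the robot. Their bars are at the tail end: left (100,375), middle (410,350) and right (678,357) in the crop. The pencil is at crop (548,350) and the scraper at (250,400). I'll refine the case poses and plan the first grasp.

```bash
cat >> h.py <<'E'
def delta(pos,yaw,pitch=0):
    """offset cm / rot deg from the present measured pose to TCP pos, tool x at yaw, nose-down pitch (deg)"""
    from rig import sense
    s=sense();q=s["ee_rot"];A=R.from_quat([*q[1:],q[0]])
    B=R.from_euler("z",yaw,degrees=True)*R.from_rotvec([np.pi,0,0])*R.from_euler("y",-pitch,degrees=True)
    print("offset",np.round(A.inv().apply(np.array(pos)-s["eef_pos"])/10,2),"rot",np.round((A.inv()*B).as_rotvec(degrees=True),1),"t",s["time_s"])
def fits(c,boxes,lo=31,hi=45):
    W=world(c);o={}
    for n,(u0,u1,v0,v1) in boxes.items():
        w=W[v0:v1,u0:u1].reshape(-1,3);q=w[(w[:,2]>lo)&(w[:,2]<hi)]
        ctr,(a,b),t=cv2.minAreaRect(q[:,:2].astype(np.float32))
        if a<b:t+=90
        t=(t+90)%180-90
        print(n,np.round(ctr,1),np.round((a,b),1),"yaw",round(t,1),"mean",q.mean(0).round(1));o[n]=(ctr,t)
    return o
E
python3 - <<'E'
from h import *
c=pickle.load(open("top0.pkl","rb"))
o=fits(c,dict(l=(215,258,200,265),m=(308,345,195,258),r=(388,428,200,262)))
# colour checks: bright lid contour by ray on z=36, board by colour on z=6
hsv=cv2.cvtColor(c["color"],cv2.COLOR_RGB2HSV)
m=np.zeros((400,640),np.uint8);m[150:200,290:335]=cv2.inRange(hsv,(0,60,30),(15,255,200))[150:200,290:335]
k=max(cv2.findContours(m,0,2)[0],key=cv2.contourArea);r=cv2.minAreaRect(k);print("board",r,ray(c,*r[0],6))
p=ray(c,300,158,6);q=ray(c,325,158,6);print(p,q)
s=pickle.load(open("scene0.pkl","rb"))
for n in("l","m","r"):
    (x,y),t=o[n];t=np.radians(t);print(n,"nose px scene",np.round(proj(s,[x+73*np.cos(t),y+73*np.sin(t),17])),"top",np.round(proj(c,[x+73*np.cos(t),y+73*np.sin(t),17])))
M=R.from_rotvec(s["rvec"]).as_matrix();print("scenecam",-M.T@s["tvec"]);M=R.from_rotvec(c["rvec"]).as_matrix();print("topcam",-M.T@c["tvec"])
(x,y),t=o["r"]
delta([x,y,150],t);delta([x,y,77],t)
E
```

```text
l [457.5 223.1] [113.6  48.8] yaw 9.8 mean [455.5 222.6  36. ]
m [471.6 -12.3] [ 48.1 116.5] yaw -9.6 mean [468.2 -11.7  35.9]
r [ 459.4 -210.9] [ 48.3 112. ] yaw -20.2 mean [ 457.8 -210.4   35.6]
board ((312.0, 174.0), (32.0, 26.0), 90.0) [614.23795707  28.86190088   6.        ]
[656.79049074  59.41939029   6.        ] [655.61213783  -5.89331904   6.        ]
l nose px scene [286. 240.] top [232. 208.]
m nose px scene [349. 197.] top [333. 200.]
r nose px scene [394. 173.] top [415. 205.]
scenecam [-49.8492943  858.16044511 503.98369147]
topcam [ 493.38640264   22.9896499  1072.47511213]
offset [ 32.19 -13.5   15.36] rot [-0.1  0.  45.9] t 0.1
offset [ 32.19 -13.49  22.66] rot [-0.1  0.  45.9] t 0.1
```

Call:
{"method": "step_arm", "body": {
  "plan": [
    {"offset": [32.1, -13.5, 10], "rot": [0, 0, 45.9], "gripper": 8.5},
    {"offset": [32.1, -13.5, 10], "rot": [0, 0, 45.9], "gripper": 8.5},
    {"offset": [32.1, -13.5, 10], "rot": [0, 0, 45.9], "gripper": 8.5},
    {"offset": [32.1, -13.5, 10], "rot": [0, 0, 45.9], "gripper": 8.5},
    {"offset": [32.1, -13.5, 10], "rot": [0, 0, 45.9], "gripper": 8.5},
    {"offset": [32.1, -13.5, 10], "rot": [0, 0, 45.9], "gripper": 8.5},
    {"offset": [32.1, -13.5, 10], "rot": [0, 0, 45.9], "gripper": 8.5},
    {"offset": [32.1, -13.5, 12], "rot": [0, 0, 45.9], "gripper": 8.5},
    {"offset": [32.1, -13.5, 15], "rot": [0, 0, 45.9], "gripper": 8.5},
    {"offset": [32.1, -13.5, 15], "rot": [0, 0, 45.9], "gripper": 8.5},
    {"offset": [32.1, -13.5, 15], "rot": [0, 0, 45.9], "gripper": 8.5}
  ]
}}

```text
time_s: 1.2
eef_pos: [458.6, -212.0, 154.4]
ee_rot: [-0.0, 0.985, -0.175, -0.0]
force: [-0.2, 0.1, 0.7]
grip_width: 0.995
grip_force: 0.0
```

```bash
python3 - <<'E'
from h import *
from rig import *
print(sense()["eef_pos"]);delta([458.5,-210.7,77],-20.2)
E
```

```text
[ 458.58978365 -212.01847855  154.38313557]
offset [-0.05 -0.12  7.74] rot [-0.   0.   0.1] t 1.2
```

Call:
{"method": "step_arm", "body": {
  "plan": [
    {"offset": [0, -0.1, 3], "rot": [0, 0, 0], "gripper": 8.5},
    {"offset": [0, -0.1, 5.5], "rot": [0, 0, 0], "gripper": 8.5},
    {"offset": [0, -0.1, 7], "rot": [0, 0, 0], "gripper": 8.5},
    {"offset": [0, -0.1, 7.7], "rot": [0, 0, 0], "gripper": 8.5},
    {"offset": [0, -0.1, 7.7], "rot": [0, 0, 0], "gripper": 3.5},
    {"offset": [0, -0.1, 7.7], "rot": [0, 0, 0], "gripper": 3.5},
    {"offset": [0, -0.1, 7.7], "rot": [0, 0, 0], "gripper": 3.5},
    {"offset": [0, -0.1, 7.7], "rot": [0, 0, 0], "gripper": 3.5},
    {"offset": [0, -0.1, 7.7], "rot": [0, 0, 0], "gripper": 3.5},
    {"offset": [0, -0.1, 7.7], "rot": [0, 0, 0], "gripper": 3.5}
  ],
  "squeeze": 60
}}

```text
time_s: 2.2
eef_pos: [459.4, -211.2, 78.4]
ee_rot: [0.001, 0.985, -0.175, 0.001]
force: [-1.5, -0.1, 6.9]
grip_width: 0.545
grip_force: 60.4
```

```bash
python3 - <<'E'
from rig import *
s=sense();print(s["eef_pos"],s["grip_width"],s["grip_force"],s["force"],s["wrist_torque"],s["joints"])
E
```

```text
[ 459.41866142 -211.22902649   78.42326937] 0.544568680549481 60.38376331329346 [-1.48872749 -0.06746901  6.94512707] [0.06200212 0.34528151 0.00712078] [-6.62956125e-01  5.73927763e-01  1.78267065e+00 -2.85192161e-04
  7.82604572e-01  1.25938206e+00]
```

Call:
{"method": "step_arm", "body": {
  "plan": [
    {"offset": [0, 0, -2], "rot": [0, 0, 0], "gripper": 3.5},
    {"offset": [0, 0, -5], "rot": [0, 0, 0], "gripper": 3.5},
    {"offset": [0, 0, -9], "rot": [0, 0, 0], "gripper": 3.5},
    {"offset": [0, 0, -12], "rot": [0, 0, 0], "gripper": 3.5},
    {"offset": [0, 0, -14], "rot": [0, 0, 0], "gripper": 3.5},
    {"offset": [0, 0, -15], "rot": [0, 0, 0], "gripper": 3.5},
    {"offset": [0, 0, -15], "rot": [0, 0, 0], "gripper": 3.5},
    {"offset": [0, 0, -15], "rot": [0, 0, 0], "gripper": 3.5},
    {"offset": [0, 0, -15], "rot": [0, 0, 0], "gripper": 3.5},
    {"offset": [0, 0, -15], "rot": [0, 0, 0], "gripper": 3.5}
  ]
}}

```text
time_s: 3.2
eef_pos: [458.8, -210.6, 226.0]
ee_rot: [-0.0, 0.985, -0.175, -0.001]
force: [0.3, -0.1, -3.1]
grip_width: 0.549
grip_force: 62.2
```

```bash
cat > look.py <<'E'
import sys
from h import *
from rig import *
s=sense();q=s["ee_rot"];A=R.from_quat([*q[1:],q[0]])
print("t",s["time_s"],s["eef_pos"].round(1),"grip",round(s["grip_width"],3),"F",s["force"].round(2),"Ttool",A.inv().apply(s["wrist_torque"]).round(3),"Tw",s["wrist_torque"].round(3))
if len(sys.argv)>1:
    n=sys.argv[1];ims=[]
    for k in("scene","top"):
        c=capture(k);pickle.dump(c,open(f"{k}_{n}.pkl","wb"))
        u,v=[int(t) for t in proj(c,s["eef_pos"]+A.apply([0,0,50]))]
        u0=min(max(u-50,0),540);v0=min(max(v-50,0),300)
        ims.append(cv2.resize(c["color"][v0:v0+100,u0:u0+100],None,fx=4,fy=4,interpolation=cv2.INTER_CUBIC))
    cv2.imwrite(f"pics/{n}.png",np.hstack(ims)[:,:,::-1])
E
python3 look.py
```

```text
t 3.2 [ 458.8 -210.6  226. ] grip 0.549 F [ 0.35 -0.07 -3.12] Ttool [-0.022 -0.008 -0.016] Tw [-0.018  0.016  0.016]
```

Call:
{"method": "step_arm", "body": {
  "plan": [
    {"offset": [0, 0, 0], "rot": [0, -6, 0], "gripper": 3.5},
    {"offset": [0, 0, 0], "rot": [0, -14, 0], "gripper": 3.5},
    {"offset": [0, 0, 0], "rot": [0, -22, 0], "gripper": 3.5},
    {"offset": [0, 0, 0], "rot": [0, -28, 0], "gripper": 3.5},
    {"offset": [0, 0, 0], "rot": [0, -30, 0], "gripper": 3.5},
    {"offset": [0, 0, 0], "rot": [0, -30, 0], "gripper": 3.5},
    {"offset": [0, 0, 0], "rot": [0, -30, 0], "gripper": 3.5},
    {"offset": [0, 0, 0], "rot": [0, -30, 0], "gripper": 3.5},
    {"offset": [0, 0, 0], "rot": [0, -30, 0], "gripper": 3.5},
    {"offset": [0, 0, 0], "rot": [0, -30, 0], "gripper": 3.5},
    {"offset": [0, 0, 0], "rot": [0, -30, 0], "gripper": 3.5},
    {"offset": [0, 0, 0], "rot": [0, -30, 0], "gripper": 3.5}
  ]
}}

```text
time_s: 4.4
eef_pos: [458.9, -210.7, 226.9]
ee_rot: [-0.045, 0.951, -0.169, -0.255]
force: [-1.1, 0.0, -2.0]
grip_width: 0.547
grip_force: 62.2
```

```bash
python3 look.py r1
```

```text
t 4.4 [ 458.9 -210.7  226.9] grip 0.547 F [-1.06  0.01 -2.  ] Ttool [0.024 0.511 0.015] Tw [-0.163 -0.484 -0.025]
```

View pics/r1.png

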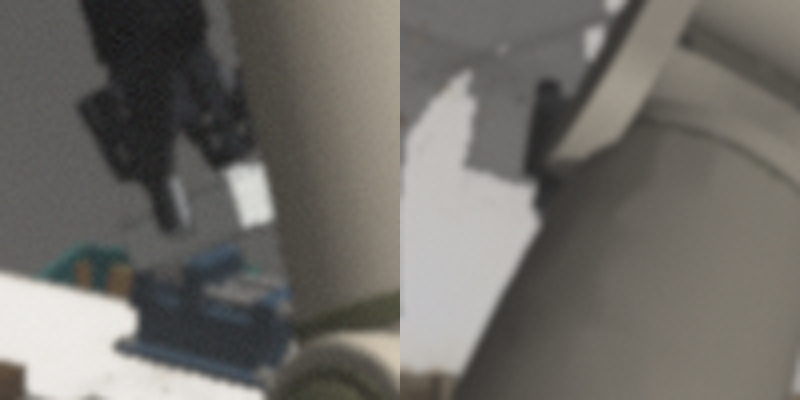

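The scene crop shows the tilted case and the fingers near (165,150). The arm hides the lid in both views, so I'll compare the wrist moment when level, before and after tilting.

Call:
{"method": "step_arm", "body": {
  "plan": [
    {"offset": [0, 0, 0], "rot": [0, 5, 0], "gripper": 3.5},
    {"offset": [0, 0, 0], "rot": [0, 13, 0], "gripper": 3.5},
    {"offset": [0, 0, 0], "rot": [0, 21, 0], "gripper": 3.5},
    {"offset": [0, 0, 0], "rot": [0, 27, 0], "gripper": 3.5},
    {"offset": [0, 0, 0], "rot": [0, 30, 0], "gripper": 3.5},
    {"offset": [0, 0, 0], "rot": [0, 30, 0], "gripper": 3.5},
    {"offset": [0, 0, 0], "rot": [0, 30, 0], "gripper": 3.5},
    {"offset": [0, 0, 0], "rot": [0, 30, 0], "gripper": 3.5},
    {"offset": [0, 0, 0], "rot": [0, 30, 0], "gripper": 3.5},
    {"offset": [0, 0, 0], "rot": [0, 30, 0], "gripper": 3.5}
  ]
}}

```text
time_s: 5.5
eef_pos: [459.1, -210.7, 226.7]
ee_rot: [-0.0, 0.985, -0.175, -0.0]
force: [0.4, 0.4, -2.9]
grip_width: 0.549
grip_force: 62.2
```

```bash
python3 look.py
```

```text
t 5.5 [ 459.1 -210.7  226.7] grip 0.549 F [ 0.4   0.37 -2.91] Ttool [ 0.034  0.073 -0.013] Tw [ 0.007 -0.08   0.013]
```

Call:
{"method": "step_arm", "body": {
  "plan": [
    {"offset": [0, 0, 0], "rot": [0, 6, 0], "gripper": 3.5},
    {"offset": [0, 0, 0], "rot": [0, 14, 0], "gripper": 3.5},
    {"offset": [0, 0, 0], "rot": [0, 22, 0], "gripper": 3.5},
    {"offset": [0, 0, 0], "rot": [0, 28, 0], "gripper": 3.5},
    {"offset": [0, 0, 0], "rot": [0, 30, 0], "gripper": 3.5},
    {"offset": [0, 0, 0], "rot": [0, 30, 0], "gripper": 3.5},
    {"offset": [0, 0, 0], "rot": [0, 30, 0], "gripper": 3.5},
    {"offset": [0, 0, 0], "rot": [0, 30, 0], "gripper": 3.5},
    {"offset": [0, 0, 0], "rot": [0, 30, 0], "gripper": 3.5},
    {"offset": [0, 0, 0], "rot": [0, 30, 0], "gripper": 3.5},
    {"offset": [0, 0, 0], "rot": [0, 30, 0], "gripper": 3.5}
  ]
}}

```text
time_s: 6.6
eef_pos: [459.0, -210.7, 226.9]
ee_rot: [0.045, 0.951, -0.169, 0.255]
force: [-0.2, 0.2, -2.3]
grip_width: 0.545
grip_force: 62.2
```

```bash
python3 look.py
```

```text
t 6.6 [ 459.  -210.7  226.9] grip 0.545 F [-0.16  0.2  -2.32] Ttool [-0.005 -0.403  0.03 ] Tw [ 0.149  0.375 -0.029]
```

Call:
{"method": "step_arm", "body": {
  "plan": [
    {"offset": [0, 0, 0], "rot": [0, -5, 0], "gripper": 3.5},
    {"offset": [0, 0, 0], "rot": [0, -13, 0], "gripper": 3.5},
    {"offset": [0, 0, 0], "rot": [0, -21, 0], "gripper": 3.5},
    {"offset": [0, 0, 0], "rot": [0, -27, 0], "gripper": 3.5},
    {"offset": [0, 0, 0], "rot": [0, -30, 0], "gripper": 3.5},
    {"offset": [0, 0, 0], "rot": [0, -30, 0], "gripper": 3.5},
    {"offset": [0, 0, 0], "rot": [0, -30, 0], "gripper": 3.5},
    {"offset": [0, 0, 0], "rot": [0, -30, 0], "gripper": 3.5},
    {"offset": [0, 0, 0], "rot": [0, -30, 0], "gripper": 3.5},
    {"offset": [0, 0, 0], "rot": [0, -30, 0], "gripper": 3.5}
  ]
}}

```text
time_s: 7.6
eef_pos: [458.8, -210.7, 227.0]
ee_rot: [0.0, 0.985, -0.175, 0.0]
force: [0.3, -0.2, -2.0]
grip_width: 0.546
grip_force: 62.2
```

```bash
python3 look.py; python3 -c "
from h import *
delta([459.4,-211.2,79.5],-20.2)"
```

```text
t 7.6 [ 458.8 -210.7  227. ] grip 0.546 F [ 0.32 -0.2  -2.04] Ttool [-0.026  0.061 -0.022] Tw [-0.045 -0.049  0.022]
offset [ 0.06  0.03 14.75] rot [ 0.  -0.   0.1] t 7.6
```

Call:
{"method": "step_arm", "body": {
  "plan": [
    {"offset": [0, 0, 0], "rot": [0, -7, 0], "gripper": 3.5},
    {"offset": [0, 0, 0], "rot": [0, -15, 0], "gripper": 3.5},
    {"offset": [0, 0, 0], "rot": [0, -23, 0], "gripper": 3.5},
    {"offset": [0, 0, 0], "rot": [0, -30, 0], "gripper": 3.5},
    {"offset": [0, 0, 0], "rot": [0, -30, 0], "gripper": 3.5},
    {"offset": [0, 0, 0], "rot": [0, -30, 0], "gripper": 3.5},
    {"offset": [0, 0, 0], "rot": [0, -30, 0], "gripper": 3.5},
    {"offset": [0, 0, 0], "rot": [0, -23, 0], "gripper": 3.5},
    {"offset": [0, 0, 0], "rot": [0, -15, 0], "gripper": 3.5},
    {"offset": [0, 0, 0], "rot": [0, -7, 0], "gripper": 3.5},
    {"offset": [0, 0, 0], "rot": [0, -2, 0], "gripper": 3.5},
    {"offset": [0, 0, 0], "rot": [0, 0, 0], "gripper": 3.5}
  ]
}}

```text
time_s: 8.8
eef_pos: [458.2, -210.3, 228.0]
ee_rot: [0.001, 0.985, -0.175, 0.003]
force: [-1.1, 0.4, -2.1]
grip_width: 0.546
grip_force: 62.2
```

Call:
{"method": "step_arm", "body": {
  "plan": [
    {"offset": [0, 0, 3], "rot": [0, 0, 0], "gripper": 3.5},
    {"offset": [0, 0, 7], "rot": [0, 0, 0], "gripper": 3.5},
    {"offset": [0, 0, 11], "rot": [0, 0, 0], "gripper": 3.5},
    {"offset": [0, 0, 13], "rot": [0, 0, 0], "gripper": 3.5},
    {"offset": [0, 0, 14], "rot": [0, 0, 0], "gripper": 3.5},
    {"offset": [0, 0, 14.4], "rot": [0, 0, 0], "gripper": 3.5},
    {"offset": [0, 0, 14.7], "rot": [0, 0, 0], "gripper": 3.5},
    {"offset": [0, 0, 14.7], "rot": [0, 0, 0], "gripper": 3.5}
  ]
}}

```text
time_s: 9.6
eef_pos: [459.3, -210.9, 80.7]
ee_rot: [0.0, 0.985, -0.175, 0.001]
force: [0.4, -0.4, -3.1]
grip_width: 0.551
grip_force: 62.5
```

```bash
python3 look.py
```

```text
t 9.6 [ 459.3 -210.9   80.7] grip 0.551 F [ 0.43 -0.44 -3.12] Ttool [ 0.011 -0.005  0.061] Tw [ 0.012  0.001 -0.061]
```

Call:
{"method": "step_arm", "body": {
  "plan": [
    {"offset": [0, 0, 0.1], "rot": [0, 0, 0], "gripper": 3.5},
    {"offset": [0, 0, 0.2], "rot": [0, 0, 0], "gripper": 3.5},
    {"offset": [0, 0, 0.25], "rot": [0, 0, 0], "gripper": 3.5},
    {"offset": [0, 0, 0.25], "rot": [0, 0, 0], "gripper": 3.5}
  ]
}}

```text
time_s: 10.0
eef_pos: [459.3, -210.9, 78.4]
ee_rot: [0.0, 0.985, -0.175, 0.001]
force: [-2.3, 2.1, 7.2]
grip_width: 0.549
grip_force: 63.2
```

Call:
{"method": "step_arm", "body": {
  "plan": [
    {"offset": [0, 0, 0], "rot": [0, 0, 0], "gripper": 8.5},
    {"offset": [0, 0, 0], "rot": [0, 0, 0], "gripper": 8.5},
    {"offset": [0, 0, 0], "rot": [0, 0, 0], "gripper": 8.5},
    {"offset": [0, 0, -2], "rot": [0, 0, 0], "gripper": 8.5},
    {"offset": [0, 0, -5], "rot": [0, 0, 0], "gripper": 8.5},
    {"offset": [0, 0, -9], "rot": [0, 0, 0], "gripper": 8.5},
    {"offset": [0, 0, -10], "rot": [0, 0, 0], "gripper": 8.5}
  ]
}}

```text
time_s: 10.7
eef_pos: [460.0, -211.4, 181.1]
ee_rot: [0.001, 0.985, -0.175, 0.003]
force: [1.7, -0.0, 0.1]
grip_width: 0.991
grip_force: 0.0
```

```bash
python3 -c "
from h import *
delta([469,-12.2,175],-9.6)"
```

```text
offset [ -6.01 -19.02   0.53] rot [  0.1  -0.3 -10.5] t 10.7
```

Call:
{"method": "step_arm", "body": {
  "plan": [
    {"offset": [-6, -19, 0.5], "rot": [0, 0, -10.6], "gripper": 8.5},
    {"offset": [-6, -19, 0.5], "rot": [0, 0, -10.6], "gripper": 8.5},
    {"offset": [-6, -19, 0.5], "rot": [0, 0, -10.6], "gripper": 8.5},
    {"offset": [-6, -19, 0.5], "rot": [0, 0, -10.6], "gripper": 8.5},
    {"offset": [-6, -19, 0.5], "rot": [0, 0, -10.6], "gripper": 8.5},
    {"offset": [-6, -19, 2.5], "rot": [0, 0, -10.6], "gripper": 8.5},
    {"offset": [-6, -19, 2.5], "rot": [0, 0, -10.6], "gripper": 8.5},
    {"offset": [-6, -19, 2.5], "rot": [0, 0, -10.6], "gripper": 8.5}
  ]
}}

```text
time_s: 11.5
eef_pos: [468.0, -12.2, 152.3]
ee_rot: [-0.0, 0.997, -0.083, -0.0]
force: [0.1, 0.4, 0.6]
grip_width: 0.996
grip_force: 0.0
```

```bash
python3 - <<'E'
from h import *
from rig import *
c=capture("top");pickle.dump(c,open("top_r2.pkl","wb"))
fits(c,dict(r=(388,428,200,262)))
cv2.imwrite("pics/r2.png",cv2.resize(c["color"][190:270,370:450],None,fx=5,fy=5,interpolation=cv2.INTER_CUBIC)[:,:,::-1])
delta([469,-12.2,78],-9.6)
E
```

```text
r [ 459.  -211.6] [ 48.9 111.4] yaw -19.8 mean [ 457.8 -211.    35.6]
offset [ 0.08 -0.02  7.47] rot [ 0. -0.  0.] t 11.55
```

View pics/r2.png

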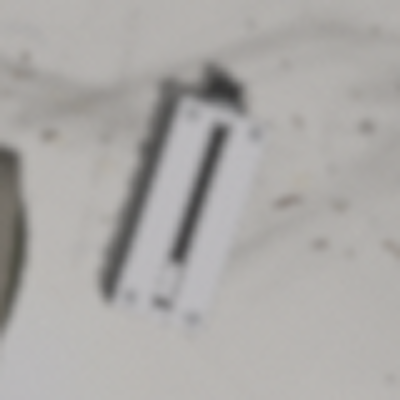

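After nose-down tipping, the right case's pale bar is still at the tail (168,278), so its weight is wedged. The case stands upright where it was. Next is the middle case.

Call:
{"method": "step_arm", "body": {
  "plan": [
    {"offset": [0.1, 0, 3], "rot": [0, 0, 0], "gripper": 8.5},
    {"offset": [0.1, 0, 5.5], "rot": [0, 0, 0], "gripper": 8.5},
    {"offset": [0.1, 0, 7], "rot": [0, 0, 0], "gripper": 8.5},
    {"offset": [0.1, 0, 7.4], "rot": [0, 0, 0], "gripper": 8.5},
    {"offset": [0.1, 0, 7.4], "rot": [0, 0, 0], "gripper": 3.5},
    {"offset": [0.1, 0, 7.4], "rot": [0, 0, 0], "gripper": 3.5},
    {"offset": [0.1, 0, 7.4], "rot": [0, 0, 0], "gripper": 3.5},
    {"offset": [0.1, 0, 7.4], "rot": [0, 0, 0], "gripper": 3.5},
    {"offset": [0.1, 0, 7.4], "rot": [0, 0, 0], "gripper": 3.5},
    {"offset": [0.1, 0, 7.4], "rot": [0, 0, 0], "gripper": 3.5}
  ]
}}

```text
time_s: 12.55
eef_pos: [469.5, -12.0, 79.6]
ee_rot: [0.0, 0.997, -0.083, 0.001]
force: [-2.0, 0.1, 6.2]
grip_width: 0.544
grip_force: 60.3
```

```bash
python3 look.py
```

```text
t 12.55 [469.5 -12.   79.6] grip 0.544 F [-1.98  0.14  6.15] Ttool [-0.048 -0.276  0.011] Tw [-0.001  0.281 -0.011]
```

Call:
{"method": "step_arm", "body": {
  "plan": [
    {"offset": [0, 0, -2], "rot": [0, 0, 0], "gripper": 3.5},
    {"offset": [0, 0, -5], "rot": [0, 0, 0], "gripper": 3.5},
    {"offset": [0, 0, -9], "rot": [0, 0, 0], "gripper": 3.5},
    {"offset": [0, 0, -12], "rot": [0, 0, 0], "gripper": 3.5},
    {"offset": [0, 0, -14], "rot": [0, 0, 0], "gripper": 3.5},
    {"offset": [0, 0, -15], "rot": [0, 0, 0], "gripper": 3.5},
    {"offset": [0, 0, -15], "rot": [0, 0, 0], "gripper": 3.5},
    {"offset": [0, 0, -15], "rot": [0, 0, 0], "gripper": 3.5}
  ]
}}

```text
time_s: 13.35
eef_pos: [468.6, -11.8, 227.4]
ee_rot: [-0.0, 0.997, -0.083, -0.001]
force: [-1.4, 0.2, -3.6]
grip_width: 0.546
grip_force: 62.5
```

```bash
cat > avg.py <<'E'
from h import *
from rig import *
T=[]
for i in range(8):
    s=sense();q=s["ee_rot"];T.append(np.r_[R.from_quat([*q[1:],q[0]]).inv().apply(s["wrist_torque"]),s["force"]]);capture("top")
print("t",s["time_s"],s["eef_pos"].round(1),np.mean(T,0).round(3),"sd",np.std(T,0).round(3),"grip",s["grip_width"])
E
python3 avg.py
```

```text
t 13.7 [468.9 -11.8 228. ] [ 0.     0.035  0.006 -0.064 -0.235 -3.422] sd [0.024 0.028 0.025 0.714 0.449 0.5  ] grip 0.5466170303306626
```

Call:
{"method": "step_arm", "body": {
  "plan": [
    {"offset": [0, 0, 0], "rot": [0, -7, 0], "gripper": 3.5},
    {"offset": [0, 0, 0], "rot": [0, -15, 0], "gripper": 3.5},
    {"offset": [0, 0, 0], "rot": [0, -23, 0], "gripper": 3.5},
    {"offset": [0, 0, 0], "rot": [0, -30, 0], "gripper": 3.5},
    {"offset": [0, 0, 0], "rot": [0, -30, 0], "gripper": 3.5},
    {"offset": [0, 0, 0], "rot": [0, -30, 0], "gripper": 3.5},
    {"offset": [0, 0, 0], "rot": [0, -30, 0], "gripper": 3.5},
    {"offset": [0, 0, 0], "rot": [0, -30, 0], "gripper": 3.5},
    {"offset": [0, 0, 0], "rot": [0, -30, 0], "gripper": 3.5},
    {"offset": [0, 0, 0], "rot": [0, -23, 0], "gripper": 3.5},
    {"offset": [0, 0, 0], "rot": [0, -15, 0], "gripper": 3.5},
    {"offset": [0, 0, 0], "rot": [0, -7, 0], "gripper": 3.5}
  ]
}}

```text
time_s: 14.95
eef_pos: [469.1, -11.8, 228.8]
ee_rot: [-0.005, 0.995, -0.083, -0.058]
force: [-0.2, -0.1, -3.7]
grip_width: 0.543
grip_force: 63.3
```

Call:
{"method": "step_arm", "body": {
  "plan": [
    {"offset": [0, 0, 0], "rot": [0, 5, 0], "gripper": 3.5},
    {"offset": [0, 0, 0], "rot": [0, 7, 0], "gripper": 3.5},
    {"offset": [0, 0, 0], "rot": [0, 7, 0], "gripper": 3.5},
    {"offset": [0, 0, 0], "rot": [0, 7, 0], "gripper": 3.5}
  ]
}}

```text
time_s: 15.35
eef_pos: [468.9, -11.8, 228.6]
ee_rot: [-0.0, 0.997, -0.083, -0.0]
force: [0.7, -1.2, -3.5]
grip_width: 0.544
grip_force: 63.3
```

```bash
python3 avg.py
```

```text
t 15.7 [469.1 -11.9 228.3] [ 0.004 -0.057 -0.004  0.254  0.022 -3.246] sd [0.032 0.024 0.033 0.338 0.589 0.541] grip 0.546741304699538
```

Call:
{"method": "step_arm", "body": {
  "plan": [
    {"offset": [0, 0, 0], "rot": [0, 7, 0], "gripper": 3.5},
    {"offset": [0, 0, 0], "rot": [0, 15, 0], "gripper": 3.5},
    {"offset": [0, 0, 0], "rot": [0, 23, 0], "gripper": 3.5},
    {"offset": [0, 0, 0], "rot": [0, 30, 0], "gripper": 3.5},
    {"offset": [0, 0, 0], "rot": [0, 30, 0], "gripper": 3.5},
    {"offset": [0, 0, 0], "rot": [0, 30, 0], "gripper": 3.5},
    {"offset": [0, 0, 0], "rot": [0, 30, 0], "gripper": 3.5},
    {"offset": [0, 0, 0], "rot": [0, 30, 0], "gripper": 3.5},
    {"offset": [0, 0, 0], "rot": [0, 30, 0], "gripper": 3.5},
    {"offset": [0, 0, 0], "rot": [0, 23, 0], "gripper": 3.5},
    {"offset": [0, 0, 0], "rot": [0, 15, 0], "gripper": 3.5},
    {"offset": [0, 0, 0], "rot": [0, 7, 0], "gripper": 3.5}
  ]
}}

```text
time_s: 16.95
eef_pos: [469.1, -12.0, 229.0]
ee_rot: [0.005, 0.995, -0.083, 0.058]
force: [-0.1, 0.7, -2.8]
grip_width: 0.543
grip_force: 63.5
```

Call:
{"method": "step_arm", "body": {
  "plan": [
    {"offset": [0, 0, 0], "rot": [0, -5, 0], "gripper": 3.5},
    {"offset": [0, 0, 0], "rot": [0, -7, 0], "gripper": 3.5},
    {"offset": [0, 0, 0], "rot": [0, -7, 0], "gripper": 3.5},
    {"offset": [0, 0, 0], "rot": [0, -7, 0], "gripper": 3.5}
  ]
}}

```text
time_s: 17.35
eef_pos: [469.1, -11.9, 228.3]
ee_rot: [0.0, 0.997, -0.083, 0.0]
force: [-0.9, -0.6, -2.9]
grip_width: 0.545
grip_force: 63.5
```

```bash
python3 avg.py; python3 -c "
from h import *
delta([469.5,-12,79.6],-9.6)"
```

```text
t 17.7 [468.9 -11.8 228.5] [-0.     0.045 -0.005 -0.146 -0.006 -3.108] sd [0.026 0.036 0.029 0.35  0.479 0.412] grip 0.5415127674603137
offset [5.000e-02 1.000e-02 1.489e+01] rot [ 0.  -0.   0.1] t 17.75
```

The middle case's moment goes 0.035 → −0.057 → 0.045 Nm. That is the 0.10 Nm shift expected of a loose weight running to the nose and back. The task says to shake each case, so I'll set this one down, check the left one, then come back.

Call:
{"method": "step_arm", "body": {
  "plan": [
    {"offset": [0, 0, 2], "rot": [0, 0, 0], "gripper": 3.5},
    {"offset": [0, 0, 6], "rot": [0, 0, 0], "gripper": 3.5},
    {"offset": [0, 0, 10], "rot": [0, 0, 0], "gripper": 3.5},
    {"offset": [0, 0, 13], "rot": [0, 0, 0], "gripper": 3.5},
    {"offset": [0, 0, 14], "rot": [0, 0, 0], "gripper": 3.5},
    {"offset": [0, 0, 14.5], "rot": [0, 0, 0], "gripper": 3.5},
    {"offset": [0, 0, 14.8], "rot": [0, 0, 0], "gripper": 3.5},
    {"offset": [0, 0, 14.9], "rot": [0, 0, 0], "gripper": 3.5},
    {"offset": [0, 0, 15], "rot": [0, 0, 0], "gripper": 3.5},
    {"offset": [0, 0, 15], "rot": [0, 0, 0], "gripper": 3.5}
  ]
}}

```text
time_s: 18.75
eef_pos: [469.6, -12.0, 79.7]
ee_rot: [0.0, 0.997, -0.083, 0.001]
force: [-1.7, -0.2, 3.8]
grip_width: 0.546
grip_force: 64.0
```

```bash
python3 look.py
```

```text
t 18.75 [469.6 -12.   79.7] grip 0.546 F [-1.73 -0.19  3.81] Ttool [ 0.033 -0.214 -0.023] Tw [0.068 0.205 0.023]
```

Call:
{"method": "step_arm", "body": {
  "plan": [
    {"offset": [0, 0, 0], "rot": [0, 0, 0], "gripper": 8.5},
    {"offset": [0, 0, 0], "rot": [0, 0, 0], "gripper": 8.5},
    {"offset": [0, 0, 0], "rot": [0, 0, 0], "gripper": 8.5},
    {"offset": [0, 0, 0], "rot": [0, 0, 0], "gripper": 8.5},
    {"offset": [0, 0, -2], "rot": [0, 0, 0], "gripper": 8.5},
    {"offset": [0, 0, -5], "rot": [0, 0, 0], "gripper": 8.5},
    {"offset": [0, 0, -9], "rot": [0, 0, 0], "gripper": 8.5},
    {"offset": [0, 0, -10], "rot": [0, 0, 0], "gripper": 8.5},
    {"offset": [0, 0, -10], "rot": [0, 0, 0], "gripper": 8.5}
  ]
}}

```text
time_s: 19.65
eef_pos: [469.5, -11.9, 179.6]
ee_rot: [0.0, 0.997, -0.083, 0.002]
force: [-1.2, 0.5, -0.6]
grip_width: 0.998
grip_force: 0.0
```

```bash
python3 -c "
from h import *
delta([456.5,223,175],9.8)"
```

```text
offset [ -5.17 -22.96   0.43] rot [  0.   -0.2 -19.3] t 19.65
```

Call:
{"method": "step_arm", "body": {
  "plan": [
    {"offset": [-5.2, -23, 0.5], "rot": [0, 0, -19.3], "gripper": 8.5},
    {"offset": [-5.2, -23, 0.5], "rot": [0, 0, -19.3], "gripper": 8.5},
    {"offset": [-5.2, -23, 0.5], "rot": [0, 0, -19.3], "gripper": 8.5},
    {"offset": [-5.2, -23, 0.5], "rot": [0, 0, -19.3], "gripper": 8.5},
    {"offset": [-5.2, -23, 0.5], "rot": [0, 0, -19.3], "gripper": 8.5},
    {"offset": [-5.2, -23, 0.5], "rot": [0, 0, -19.3], "gripper": 8.5},
    {"offset": [-5.2, -23, 2.5], "rot": [0, 0, -19.3], "gripper": 8.5},
    {"offset": [-5.2, -23, 2.5], "rot": [0, 0, -19.3], "gripper": 8.5},
    {"offset": [-5.2, -23, 2.5], "rot": [0, 0, -19.3], "gripper": 8.5}
  ]
}}

```text
time_s: 20.55
eef_pos: [455.6, 223.0, 152.7]
ee_rot: [0.0, 0.996, 0.085, -0.001]
force: [-0.4, -0.0, 0.7]
grip_width: 0.998
grip_force: 0.0
```

```bash
python3 - <<'E'
from h import *
from rig import *
c=capture("top");pickle.dump(c,open("top_m2.pkl","wb"))
fits(c,dict(m=(308,345,195,258)))
delta([456.5,223,79.5],9.8)
E
```

```text
m [470.2 -12.4] [ 48.1 113.4] yaw -9.6 mean [468.6 -12.   35.9]
offset [0.06 0.02 7.38] rot [ 0.   0.  -0.1] t 20.6
```

Call:
{"method": "step_arm", "body": {
  "plan": [
    {"offset": [0.1, 0, 3], "rot": [0, 0, 0], "gripper": 8.5},
    {"offset": [0.1, 0, 5.5], "rot": [0, 0, 0], "gripper": 8.5},
    {"offset": [0.1, 0, 7], "rot": [0, 0, 0], "gripper": 8.5},
    {"offset": [0.1, 0, 7.4], "rot": [0, 0, 0], "gripper": 8.5},
    {"offset": [0.1, 0, 7.4], "rot": [0, 0, 0], "gripper": 3.5},
    {"offset": [0.1, 0, 7.4], "rot": [0, 0, 0], "gripper": 3.5},
    {"offset": [0.1, 0, 7.4], "rot": [0, 0, 0], "gripper": 3.5},
    {"offset": [0.1, 0, 7.4], "rot": [0, 0, 0], "gripper": 3.5},
    {"offset": [0.1, 0, 7.4], "rot": [0, 0, 0], "gripper": 3.5},
    {"offset": [0.1, 0, 7.4], "rot": [0, 0, 0], "gripper": 3.5}
  ]
}}

```text
time_s: 21.6
eef_pos: [457.3, 223.8, 80.8]
ee_rot: [-0.0, 0.996, 0.085, 0.001]
force: [-2.0, -1.9, 6.6]
grip_width: 0.543
grip_force: 60.5
```

```bash
python3 look.py
```

```text
t 21.6 [457.3 223.8  80.8] grip 0.543 F [-1.95 -1.89  6.6 ] Ttool [-0.159 -0.277  0.008] Tw [-0.203  0.246 -0.008]
```

Call:
{"method": "step_arm", "body": {
  "plan": [
    {"offset": [0, 0, -2], "rot": [0, 0, 0], "gripper": 3.5},
    {"offset": [0, 0, -5], "rot": [0, 0, 0], "gripper": 3.5},
    {"offset": [0, 0, -9], "rot": [0, 0, 0], "gripper": 3.5},
    {"offset": [0, 0, -12], "rot": [0, 0, 0], "gripper": 3.5},
    {"offset": [0, 0, -14], "rot": [0, 0, 0], "gripper": 3.5},
    {"offset": [0, 0, -15], "rot": [0, 0, 0], "gripper": 3.5},
    {"offset": [0, 0, -15], "rot": [0, 0, 0], "gripper": 3.5},
    {"offset": [0, 0, -15], "rot": [0, 0, 0], "gripper": 3.5}
  ]
}}

```text
time_s: 22.4
eef_pos: [456.4, 223.7, 228.4]
ee_rot: [0.0, 0.996, 0.085, -0.001]
force: [-0.7, 0.3, -4.2]
grip_width: 0.544
grip_force: 62.5
```

```bash
python3 avg.py
```

```text
t 22.75 [456.7 223.7 229. ] [-3.000e-03  3.600e-02 -4.000e-03 -1.760e-01  2.200e-02 -3.628e+00] sd [0.026 0.018 0.025 0.385 0.521 0.455] grip 0.5458339570323725
```

Call:
{"method": "step_arm", "body": {
  "plan": [
    {"offset": [0, 0, 0], "rot": [0, -7, 0], "gripper": 3.5},
    {"offset": [0, 0, 0], "rot": [0, -15, 0], "gripper": 3.5},
    {"offset": [0, 0, 0], "rot": [0, -23, 0], "gripper": 3.5},
    {"offset": [0, 0, 0], "rot": [0, -30, 0], "gripper": 3.5},
    {"offset": [0, 0, 0], "rot": [0, -30, 0], "gripper": 3.5},
    {"offset": [0, 0, 0], "rot": [0, -30, 0], "gripper": 3.5},
    {"offset": [0, 0, 0], "rot": [0, -30, 0], "gripper": 3.5},
    {"offset": [0, 0, 0], "rot": [0, -30, 0], "gripper": 3.5},
    {"offset": [0, 0, 0], "rot": [0, -30, 0], "gripper": 3.5},
    {"offset": [0, 0, 0], "rot": [0, -23, 0], "gripper": 3.5},
    {"offset": [0, 0, 0], "rot": [0, -15, 0], "gripper": 3.5},
    {"offset": [0, 0, 0], "rot": [0, -7, 0], "gripper": 3.5}
  ]
}}

```text
time_s: 24.0
eef_pos: [456.9, 223.8, 229.8]
ee_rot: [0.005, 0.995, 0.085, -0.058]
force: [-1.2, 0.0, -3.5]
grip_width: 0.547
grip_force: 62.5
```

Call:
{"method": "step_arm", "body": {
  "plan": [
    {"offset": [0, 0, 0], "rot": [0, 5, 0], "gripper": 3.5},
    {"offset": [0, 0, 0], "rot": [0, 7, 0], "gripper": 3.5},
    {"offset": [0, 0, 0], "rot": [0, 7, 0], "gripper": 3.5},
    {"offset": [0, 0, 0], "rot": [0, 7, 0], "gripper": 3.5}
  ]
}}

```text
time_s: 24.4
eef_pos: [456.7, 223.7, 229.6]
ee_rot: [0.0, 0.996, 0.085, -0.0]
force: [-0.2, 0.1, -3.8]
grip_width: 0.546
grip_force: 62.5
```

```bash
python3 avg.py
```

```text
t 24.75 [456.9 223.8 229.3] [ 1.600e-02  4.800e-02  2.000e-03  4.800e-02 -6.900e-02 -3.522e+00] sd [0.021 0.026 0.029 0.334 0.429 0.401] grip 0.5462451827109908
```

Call:
{"method": "step_arm", "body": {
  "plan": [
    {"offset": [0, 0, 0], "rot": [0, 7, 0], "gripper": 3.5},
    {"offset": [0, 0, 0], "rot": [0, 15, 0], "gripper": 3.5},
    {"offset": [0, 0, 0], "rot": [0, 23, 0], "gripper": 3.5},
    {"offset": [0, 0, 0], "rot": [0, 30, 0], "gripper": 3.5},
    {"offset": [0, 0, 0], "rot": [0, 30, 0], "gripper": 3.5},
    {"offset": [0, 0, 0], "rot": [0, 30, 0], "gripper": 3.5},
    {"offset": [0, 0, 0], "rot": [0, 30, 0], "gripper": 3.5},
    {"offset": [0, 0, 0], "rot": [0, 30, 0], "gripper": 3.5},
    {"offset": [0, 0, 0], "rot": [0, 30, 0], "gripper": 3.5},
    {"offset": [0, 0, 0], "rot": [0, 23, 0], "gripper": 3.5},
    {"offset": [0, 0, 0], "rot": [0, 15, 0], "gripper": 3.5},
    {"offset": [0, 0, 0], "rot": [0, 7, 0], "gripper": 3.5}
  ]
}}

```text
time_s: 26.0
eef_pos: [456.9, 223.9, 230.0]
ee_rot: [-0.005, 0.995, 0.085, 0.058]
force: [0.5, -0.5, -4.2]
grip_width: 0.546
grip_force: 62.5
```

Call:
{"method": "step_arm", "body": {
  "plan": [
    {"offset": [0, 0, 0], "rot": [0, -5, 0], "gripper": 3.5},
    {"offset": [0, 0, 0], "rot": [0, -7, 0], "gripper": 3.5},
    {"offset": [0, 0, 0], "rot": [0, -7, 0], "gripper": 3.5},
    {"offset": [0, 0, 0], "rot": [0, -7, 0], "gripper": 3.5}
  ]
}}

```text
time_s: 26.4
eef_pos: [456.9, 223.8, 229.3]
ee_rot: [-0.0, 0.996, 0.085, 0.0]
force: [-0.1, 0.7, -3.4]
grip_width: 0.547
grip_force: 62.5
```

```bash
python3 avg.py
```

```text
t 26.75 [456.7 223.8 229.5] [ 0.012  0.051  0.008 -0.059  0.01  -3.385] sd [0.016 0.035 0.021 0.381 0.411 0.655] grip 0.5470558374687038
```

The left case shows no shift (0.036 / 0.048 / 0.051), so its weight is wedged. I'll put it back.

Call:
{"method": "step_arm", "body": {
  "plan": [
    {"offset": [0, 0, 2], "rot": [0, 0, 0], "gripper": 3.5},
    {"offset": [0, 0, 6], "rot": [0, 0, 0], "gripper": 3.5},
    {"offset": [0, 0, 10], "rot": [0, 0, 0], "gripper": 3.5},
    {"offset": [0, 0, 13], "rot": [0, 0, 0], "gripper": 3.5},
    {"offset": [0, 0, 14], "rot": [0, 0, 0], "gripper": 3.5},
    {"offset": [0, 0, 14.5], "rot": [0, 0, 0], "gripper": 3.5},
    {"offset": [0, 0, 14.8], "rot": [0, 0, 0], "gripper": 3.5},
    {"offset": [0, 0, 14.9], "rot": [0, 0, 0], "gripper": 3.5},
    {"offset": [0, 0, 15], "rot": [0, 0, 0], "gripper": 3.5},
    {"offset": [0, 0, 15], "rot": [0, 0, 0], "gripper": 3.5}
  ]
}}

```text
time_s: 27.8
eef_pos: [457.4, 223.9, 80.8]
ee_rot: [-0.0, 0.996, 0.085, 0.001]
force: [-1.2, -0.7, 4.5]
grip_width: 0.546
grip_force: 63.4
```

```bash
python3 look.py
```

```text
t 27.8 [457.4 223.9  80.8] grip 0.546 F [-1.2  -0.71  4.52] Ttool [-0.051 -0.268  0.06 ] Tw [-0.096  0.256 -0.06 ]
```

Call:
{"method": "step_arm", "body": {
  "plan": [
    {"offset": [0, 0, 0], "rot": [0, 0, 0], "gripper": 8.5},
    {"offset": [0, 0, 0], "rot": [0, 0, 0], "gripper": 8.5},
    {"offset": [0, 0, 0], "rot": [0, 0, 0], "gripper": 8.5},
    {"offset": [0, 0, 0], "rot": [0, 0, 0], "gripper": 8.5},
    {"offset": [0, 0, -2], "rot": [0, 0, 0], "gripper": 8.5},
    {"offset": [0, 0, -5], "rot": [0, 0, 0], "gripper": 8.5},
    {"offset": [0, 0, -9], "rot": [0, 0, 0], "gripper": 8.5},
    {"offset": [0, 0, -10], "rot": [0, 0, 0], "gripper": 8.5},
    {"offset": [0, 0, -10], "rot": [0, 0, 0], "gripper": 8.5}
  ]
}}

```text
time_s: 28.7
eef_pos: [457.3, 223.9, 180.6]
ee_rot: [-0.0, 0.996, 0.085, 0.002]
force: [0.1, 0.4, -0.7]
grip_width: 1.0
grip_force: 0.0
```

```bash
python3 -c "
from h import *
delta([469.2,-12.0,175],-9.6)"
```

```text
offset [-2.83 23.45  0.55] rot [-0.  -0.2 19.4] t 28.7
```

Call:
{"method": "step_arm", "body": {
  "plan": [
    {"offset": [-2.8, 23.4, 0.5], "rot": [0, 0, 19.4], "gripper": 8.5},
    {"offset": [-2.8, 23.4, 0.5], "rot": [0, 0, 19.4], "gripper": 8.5},
    {"offset": [-2.8, 23.4, 0.5], "rot": [0, 0, 19.4], "gripper": 8.5},
    {"offset": [-2.8, 23.4, 0.5], "rot": [0, 0, 19.4], "gripper": 8.5},
    {"offset": [-2.8, 23.4, 0.5], "rot": [0, 0, 19.4], "gripper": 8.5},
    {"offset": [-2.8, 23.4, 0.5], "rot": [0, 0, 19.4], "gripper": 8.5},
    {"offset": [-2.8, 23.4, 2.5], "rot": [0, 0, 19.4], "gripper": 8.5},
    {"offset": [-2.8, 23.4, 2.5], "rot": [0, 0, 19.4], "gripper": 8.5},
    {"offset": [-2.8, 23.4, 2.5], "rot": [0, 0, 19.4], "gripper": 8.5}
  ]
}}

```text
time_s: 29.6
eef_pos: [468.5, -11.0, 153.8]
ee_rot: [-0.0, 0.997, -0.084, -0.001]
force: [0.4, 0.5, 0.2]
grip_width: 0.995
grip_force: 0.0
```

```bash
python3 - <<'E'
from h import *
from rig import *
c=capture("top");pickle.dump(c,open("top_l2.pkl","wb"))
fits(c,dict(l=(215,258,200,265)))
delta([469.5,-12,79.7],-9.6)
E
```

```text
l [458.8 224.7] [116.6  49. ] yaw 10.0 mean [455.5 223.8  36.1]
offset [0.09 0.08 7.46] rot [-0.  0.  0.] t 29.65
```

Call:
{"method": "step_arm", "body": {
  "plan": [
    {"offset": [0.1, 0.1, 3], "rot": [0, 0, 0], "gripper": 8.5},
    {"offset": [0.1, 0.1, 5.5], "rot": [0, 0, 0], "gripper": 8.5},
    {"offset": [0.1, 0.1, 7], "rot": [0, 0, 0], "gripper": 8.5},
    {"offset": [0.1, 0.1, 7.5], "rot": [0, 0, 0], "gripper": 8.5},
    {"offset": [0.1, 0.1, 7.5], "rot": [0, 0, 0], "gripper": 3.5},
    {"offset": [0.1, 0.1, 7.5], "rot": [0, 0, 0], "gripper": 3.5},
    {"offset": [0.1, 0.1, 7.5], "rot": [0, 0, 0], "gripper": 3.5},
    {"offset": [0.1, 0.1, 7.5], "rot": [0, 0, 0], "gripper": 3.5},
    {"offset": [0.1, 0.1, 7.5], "rot": [0, 0, 0], "gripper": 3.5},
    {"offset": [0.1, 0.1, 7.5], "rot": [0, 0, 0], "gripper": 3.5}
  ]
}}

```text
time_s: 30.65
eef_pos: [470.2, -12.8, 80.6]
ee_rot: [0.0, 0.996, -0.084, 0.001]
force: [0.1, 0.8, 6.2]
grip_width: 0.546
grip_force: 60.4
```

```bash
python3 look.py
```

```text
t 30.65 [470.2 -12.8  80.6] grip 0.546 F [0.07 0.82 6.21] Ttool [ 0.116 -0.192 -0.025] Tw [0.146 0.17  0.025]
```

Call:
{"method": "step_arm", "body": {
  "plan": [
    {"offset": [0, 0, -2], "rot": [0, 0, 0], "gripper": 3.5},
    {"offset": [0, 0, -5], "rot": [0, 0, 0], "gripper": 3.5},
    {"offset": [0, 0, -9], "rot": [0, 0, 0], "gripper": 3.5},
    {"offset": [0, 0, -12], "rot": [0, 0, 0], "gripper": 3.5},
    {"offset": [0, 0, -14], "rot": [0, 0, 0], "gripper": 3.5},
    {"offset": [0, 0, -15], "rot": [0, 0, 0], "gripper": 3.5},
    {"offset": [0, 0, -15], "rot": [0, 0, 0], "gripper": 3.5}
  ]
}}

```text
time_s: 31.35
eef_pos: [469.9, -12.8, 230.3]
ee_rot: [0.0, 0.996, -0.084, 0.001]
force: [1.0, 0.2, -3.1]
grip_width: 0.541
grip_force: 62.4
```

```bash
python3 look.py; python3 -c "
from h import *
delta([541.5,29,218],0)"
```

```text
t 31.35 [469.9 -12.8 230.3] grip 0.541 F [ 0.98  0.17 -3.14] Ttool [-0.011  0.084  0.044] Tw [-0.025 -0.081 -0.044]
offset [ 6.36 -5.32  1.24] rot [ 0.  -0.1 -9.6] t 31.35
```

Call:
{"method": "step_arm", "body": {
  "plan": [
    {"offset": [1.5, -1.3, 0.2], "rot": [0, 0, -2.4], "gripper": 3.5},
    {"offset": [3.5, -2.9, 0.5], "rot": [0, 0, -5], "gripper": 3.5},
    {"offset": [5.3, -4.4, 0.8], "rot": [0, 0, -8], "gripper": 3.5},
    {"offset": [6.2, -5.1, 1], "rot": [0, 0, -9.2], "gripper": 3.5},
    {"offset": [6.45, -5.3, 1.1], "rot": [0, 0, -9.6], "gripper": 3.5},
    {"offset": [6.45, -5.3, 1.1], "rot": [0, 0, -9.6], "gripper": 3.5},
    {"offset": [6.45, -5.3, 1.1], "rot": [0, 0, -9.6], "gripper": 3.5},
    {"offset": [6.45, -5.3, 1.1], "rot": [0, 0, -9.6], "gripper": 3.5}
  ]
}}

```text
time_s: 32.15
eef_pos: [541.7, 28.3, 218.6]
ee_rot: [0.0, 1.0, -0.001, -0.0]
force: [0.2, 0.1, -3.3]
grip_width: 0.544
grip_force: 62.5
```

Call:
{"method": "step_arm", "body": {
  "plan": [
    {"offset": [0, 0, 0], "rot": [0, -7, 0], "gripper": 3.5},
    {"offset": [0, 0, 0], "rot": [0, -15, 0], "gripper": 3.5},
    {"offset": [0, 0, 0], "rot": [0, -23, 0], "gripper": 3.5},
    {"offset": [0, 0, 0], "rot": [0, -30, 0], "gripper": 3.5},
    {"offset": [0, 0, 0], "rot": [0, -30, 0], "gripper": 3.5},
    {"offset": [0, 0, 0], "rot": [0, -30, 0], "gripper": 3.5},
    {"offset": [0, 0, 0], "rot": [0, -30, 0], "gripper": 3.5},
    {"offset": [0, 0, 0], "rot": [0, -30, 0], "gripper": 3.5},
    {"offset": [0, 0, 0], "rot": [0, -30, 0], "gripper": 3.5},
    {"offset": [0, 0, 0], "rot": [0, -28, 0], "gripper": 3.5},
    {"offset": [0, 0, 0], "rot": [0, -25, 0], "gripper": 3.5},
    {"offset": [0, 0, 0], "rot": [0, -21, 0], "gripper": 3.5}
  ]
}}

```text
time_s: 33.35
eef_pos: [542.2, 28.7, 218.4]
ee_rot: [-0.0, 0.984, -0.0, -0.181]
force: [-1.2, -0.5, -3.2]
grip_width: 0.543
grip_force: 63.1
```

Call:
{"method": "step_arm", "body": {
  "plan": [
    {"offset": [0, 0, 0], "rot": [0, 4, 0], "gripper": 3.5},
    {"offset": [0, 0, 0], "rot": [0, 8, 0], "gripper": 3.5},
    {"offset": [0, 0, 0], "rot": [0, 12, 0], "gripper": 3.5},
    {"offset": [0, 0, 0], "rot": [0, 16, 0], "gripper": 3.5},
    {"offset": [0, 0, 0], "rot": [0, 19, 0], "gripper": 3.5},
    {"offset": [0, 0, 0], "rot": [0, 20.5, 0], "gripper": 3.5},
    {"offset": [0, 0, 0], "rot": [0, 21, 0], "gripper": 3.5},
    {"offset": [0, 0, 0], "rot": [0, 21, 0], "gripper": 3.5},
    {"offset": [0, 0, 0], "rot": [0, 21, 0], "gripper": 3.5},
    {"offset": [0, 0, 0], "rot": [0, 21, 0], "gripper": 3.5}
  ]
}}

```text
time_s: 34.35
eef_pos: [542.2, 28.7, 218.3]
ee_rot: [-0.0, 1.0, -0.0, -0.0]
force: [-0.2, -0.1, -3.6]
grip_width: 0.545
grip_force: 63.1
```

```bash
python3 avg.py; python3 look.py p1; python3 - <<'E'
from h import *
delta([542.5,29,219.6],0)
c=pickle.load(open("scene_p1.pkl","rb"));t=pickle.load(open("top_p1.pkl","rb"))
for k in(c,t):print("exp nose px",np.round(proj(k,[614.5,29,156]),1))
c=pickle.load(open("top_p1.pkl","rb"));fits(c,dict(l=(215,258,200,265),r=(388,428,200,262)))
E
```

```text
t 34.7 [542.2  28.7 218.3] [ 1.000e-02 -5.200e-02 -2.000e-03 -1.620e-01 -2.000e-02 -3.207e+00] sd [0.035 0.026 0.024 0.36  0.466 0.21 ] grip 0.5497993326026762
t 34.75 [542.2  28.7 218.4] grip 0.543 F [-0.84 -0.11 -3.62] Ttool [ 0.029 -0.058 -0.016] Tw [0.029 0.058 0.016]
offset [ 0.03 -0.03 -0.12] rot [-0.  0. -0.] t 34.85
exp nose px [312.6 145.9]
exp nose px [311.4 166.3]
l [456.6 224.3] [111.9  48.8] yaw 10.2 mean [455.3 223.8  36. ]
r [ 459.1 -211.5] [ 49.1 111.9] yaw -20.5 mean [ 457.6 -210.8   35.7]
```

View pics/p1.png

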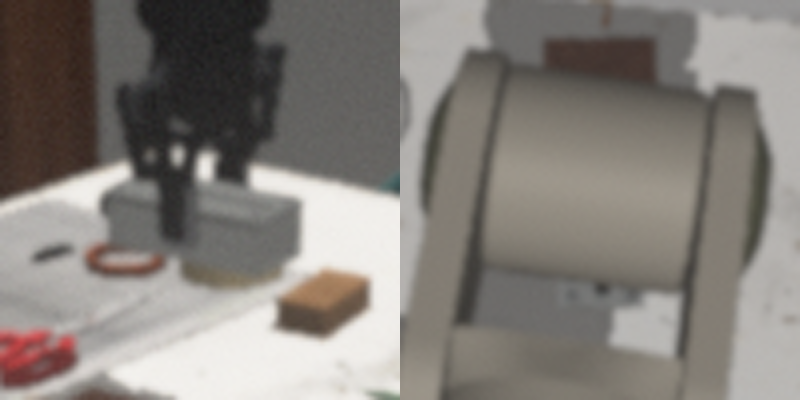

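In the left crop (scene view) the case is level in the fingers with its black nose at about (105,203). In the right crop the arm hides the case from above. The moment of −0.052 Nm matches the weight at the nose. I'll check the nose position and the bystanders, then hand in.

```bash
python3 - <<'E'
from h import *
from rig import *
c=pickle.load(open("scene_p1.pkl","rb"));W=world(c).reshape(-1,3)
q=W[(W[:,2]>120)&(W[:,2]<185)&(abs(W[:,1]-29)<60)&(W[:,0]>440)&(W[:,0]<700)]
n=q[q[:,0]>605];print("x max",np.nanpercentile(q[:,0],[99,99.8,100]).round(1),"nose pts",len(n),n.mean(0).round(1) if len(n) else"","z case",np.percentile(q[:,2],[1,99]))
t=pickle.load(open("top_p1.pkl","rb"));t0=pickle.load(open("top0.pkl","rb"))
for nme,b,lo in[("tin",(238,268,160,190),15),("sand",(385,425,160,190),15),("scr",(270,292,238,285),4),("bottle",(205,224,150,172),40)]:
    for k in(t0,t):
        w=world(k)[b[2]:b[3],b[0]:b[1]].reshape(-1,3);print(nme,w[(w[:,2]>lo)&(w[:,2]<110)].mean(0).round(1))
E
```

```text
x max [600.1 613.9 614.8] nose pts 10 [612.1  36.3 154.3] z case [137.82044708 183.52293089]
tin [611.5 180.7  25.4]
tin [611.6 180.7  25.3]
sand [ 602.1 -209.    25.1]
sand [ 602.2 -209.    25.3]
scr [394.3 113.    8.8]
scr [nan nan nan]
bottle [644.4 266.6  62.3]
bottle [644.5 266.9  62.9]<stdin>:9: RuntimeWarning: Mean of empty slice.
  ret = um.true_divide(
```

```bash
python3 -c "
from rig import *
print(finish_job())"
```

```text
the job is handed in; nothing more can be done
None
```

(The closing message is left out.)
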